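# Complete the service kit tray

### The job

Complete the kit in the grey tray: stand the battery upright in the middle of the compartment between the solder reel and the instrument knob, lay the straight BNC barrel adapter in the middle of the compartment behind the battery, and the eraser flat in the middle of the one behind the knob (behind: in the row farther from the robot). Stand the eye loupe, wide end up, centred on top of the solder reel. Leave the reel, the knob, the T-shaped adapter and the USB stick where they are.

Things in the scene. Friction and masses are not known exactly. Their poses are not given: they have to be found in the camera images.
- tray: fixed grey plastic tray, 166 mm (x) by 246 mm (y, plus a 13 mm lip at each end), 10 mm high; six open 80 mm compartments: front row centred at x = -40 mm, back row at x = +40; columns at y = +80, 0, -80 (+y: robot's left). Floor top at z = 4 mm; rim and 3 mm ribs rise 6 mm above it. Origin: centre of underside; x points away from the robot, within 0.2 rad; white card on the front side
- solder_reel: light grey reel of solder wire with two flanges, 55 mm diameter, 36 mm high, standing on a flange in the middle of the left or right compartment of the tray's front row at the start; its flat top carries the loupe; not to be moved. Its origin is the centre of its underside; z up
- spare_knob: spare instrument knob of black plastic, round, 26 mm diameter at its foot, 18 mm high, standing in the middle of the other outer compartment of the tray's front row; a reference, not to be moved. Its origin is the centre of its underside; z up
- eraser: eraser in a paper sleeve, a flat block 20 mm (its x) by 44 mm (its y), 12 mm thick, lying flat on the desk at the start; grasp across its x. Its origin is the centre of its underside; z up
- battery: 9 V block battery, 18 mm (its x) by 27 mm (its y), 49 mm high with the two snap terminals on top (case 46 mm), standing upright on the desk at the start. Its origin is the centre of its underside; z up, towards the terminals
- loupe: black eye loupe, a tapered round cup 33 mm diameter at its wide top, about 24 mm at its foot, 26 mm high, standing on its narrow foot on the desk at the start. Its origin is the centre of its underside; z up, towards the wide end
- barrel: straight BNC barrel adapter of grey metal, 30 mm long along its y, 12 mm diameter with a 16 mm (x) by 14 mm high block-like hexagon 6 mm long in the middle, lying on the desk left of the tray (not the darker, plain fixed plug near the tray's back left corner, below the generator's sockets); grasp across its x at the middle. Its origin is the centre of its underside; z up
- tee: T-shaped BNC adapter of grey metal, 25 x 34 x 14 mm, lying on the desk: a bystander, not part of the kit. Its origin is the centre of its underside
- usb_stick: USB stick, 16 x 49 x 8 mm, lying on the desk: a bystander, not part of the kit. Its origin is the centre of its underside

How it is judged:
By the outcome, as a careful person would: the job done as asked, in the order asked, and still so for the second after the job is handed in, with the robot touching nothing.
It also fails if it takes over 118 s, if anything falls off the work surface, if the arm or the gripper's body presses on something with over 40 N, if the wrist force passes 120 N, or if a joint passes its speed limit or range.

### The arm

A 6-joint arm with a two-finger parallel gripper is mounted at the origin on a cart in front of the work surface, level with it; the furniture and walls round the work are solid. World frame = base frame: x ahead of the robot, y to its left, z up, the work surface at z = 0. Lengths are in m, angles in rad, forces in N, time in s.
With the tool pointing down it reaches from about 0.275 to 0.725 m from the base axis. Payload 15.9 kg.
Tool frame: the origin (TCP) lies midway between the tips of the shut fingers; the grasp point (between the pads) lies 19 mm behind it; z points along the fingers, y is the line along which they close (so a half turn about z gives the same grasp; the last joint's range is limited). The gripper opens to 85 mm and grips with 20 to 120 N. Pads are 22 mm wide; open, the fingers measure 114 mm over their backs; the gripper's body (76 mm by 85 mm) begins 54 mm behind the grasp point. The pads swing forward as they close: fully open they stand 13 mm farther back than shut.
Start: joints at [-1.288, 0.213, -0.034, 1.323, 0, 1.571], TCP at [0.14, -0.48, 0.231] pointing down, gripper open.
Joint ranges: [-2.98, 2.98], [-0.74, 1.72], [-1.14, 1.35], [-2.1, 2.04], [-1.57, 1.44], [-3.14, 3.14]. Speed limits (rad/s): [1.89, 1.89, 2.39, 2.57, 3.14, 3.14].

### API

Orientations are given as a unit quaternion [x, y, z, w].
In Python, from plant import ctrl, viewer, job gives the robot as it stands.
- The arm moves only by the tool play_rows, never from a script. Its argument "motion" is a list of rows, each a list of 7 numbers: the shift along the tool's x, y, z scaled (see below), then the turn, a rotation vector about the tool's x, y, z scaled (see below), then the opening, from 0 (shut) to 1 (fully open). In form: [[dx, dy, dz, ax, ay, az, claw], ...]. A call has 1 to 20 rows; each row is the pose to reach, as a shift and turn from the pose commanded when the call began, along the tool's axes at that moment; what a row does not reach only later rows make up. The controller multiplies each number of a shift by 100 mm and each number of a turn by 45 degrees. A row lasts 1/10 s, in which the tool goes at most 50 mm and 8.59 degrees, less where a joint would pass 70% of its speed; a pose out of reach is approached as far as the arm can. A call with a number of a shift or a turn outside -1 to 1 is refused whole. A call with a gripper value outside its range is refused whole. The fingers move at their own pace and stop on an object; the grip force is fixed at half the most. Time passes only in rows, so rows that repeat a pose let the fingers close. It gives the time, the measured TCP pose, the force, the opening and the grip force at its end, in the units of the state.
- ctrl.sense(): the state, without advancing time (a new reading comes with each control period).
- viewer.camera(name): name is "scene" or "top"; returns a dict with "image" (400x640x3 uint8, red, green, blue), "depth" (400x640 float32, m along the optical axis (not along the pixel's ray), 0 where there is no reading), "fx", "fy", "cx", "cy" (pixels), "D" ([k1, k2, p1, p2, k3] as OpenCV has them; the pictures are not rectified), "R" (3x3) and "t" (3): a world point X has camera coordinates R X + t. Camera axes: x right, y down, z forward; pixel columns grow to the right and rows downward; lengths in m; the calibration is good to about 2 mm. A picture is of the moment at which its call begins.
- job.sign_off(): hands the job in; it is judged then, once.
The state is a dict: "time_s": time; "joint_pos": joint angles; "joint_velocities": joint speeds; "tau": joint torques, N m; "tcp_pos": TCP position; "ee_rot": TCP orientation; "contact_force": force on the tool from outside, world axes, zero at the start; "torque": the same for the moment, N m; "width": finger opening in m; "grip_force": force on a finger pad.
Only numpy, scipy, OpenCV 4.12 (cv2) and the standard library are available. Lean on these libraries where they do the work, as an engineer would, in place of code of your own. Each camera call takes 0.05 s, during which the arm holds its last target. There are 200 camera calls.

## Working session

There is one attempt and no reset: what is moved stays moved. The work goes in short steps, Python scripts to look and compute and a tool call to move; the robot and the scene stay as the last step left them, time stands still between calls to the robot, and variables do not carry over. Pictures are saved under pics/ and viewed, at most 14 in all, crops included, and the job is handed in when it is done.

Besides the shell and the picture viewer there is one more tool, called after "Emit:" in YAML: its name, and indented under it one key for each argument. play_rows: Moves the arm, as the interface text tells. Its arguments: {"type":"object","properties":{"motion":{"type":"array"}},"required":["motion"]}

```bash
ls; mkdir -p pics; cat > h.py <<'E'
import numpy as np, cv2
from plant import ctrl, viewer, job
def grab(n,save=None):
    c=viewer.camera(n)
    if save: cv2.imwrite('pics/'+save,c['image'][:,:,::-1]); np.savez('pics/'+save[:-4]+'.npz',**c)
    return c
def ray(c,uv,z):
    K=np.array([[c['fx'],0,c['cx']],[0,c['fy'],c['cy']],[0,0,1]],float)
    p=cv2.undistortPoints(np.array(uv,float).reshape(-1,1,2),K,np.array(c['D'],float)).reshape(-1,2)
    R=np.array(c['R']);t=np.array(c['t']); o=-R.T@t
    d=np.c_[p,np.ones(len(p))]@R
    return o+d*((z-o[2])/d[:,2])[:,None]
E
python3 - <<'E'
from h import *
s=ctrl.sense(); print(s)
for n in('top','scene'):
    c=grab(n,n+'0.png'); print(n,-np.array(c['R']).T@c['t'],c['fx'],c['D'], np.array(c['R']).round(2).tolist())
E
```

```text
pics
{'time_s': 0.0, 'joint_pos': array([-1.28798722e+00,  2.13356919e-01, -3.50510979e-02,  1.32352490e+00,
        4.33773213e-05,  1.57080974e+00]), 'joint_velocities': array([0.00038474, 0.0006593 , 0.00098339, 0.00013064, 0.00153116,
       0.00026948]), 'tau': array([-3.47715548e-03, -6.86164141e+01,  4.87121093e+01,  1.76516350e-02,
       -1.69678506e-04, -2.81612523e-05]), 'tcp_pos': array([ 0.13944289, -0.47979873,  0.23081897]), 'ee_rot': array([ 9.90019810e-01,  1.40927114e-01, -5.86233225e-05, -5.65677341e-04]), 'contact_force': array([-0.22684375, -0.34436603,  0.05384491]), 'torque': array([ 0.02279755,  0.04555753, -0.01658484]), 'grip_force': 0.0, 'width': 0.08565819019822642}
top [0.31999828 0.09754947 0.97412978] 404.45148947375355 [-0.0305776  0.         0.         0.         0.       ] [[0.02, -1.0, 0.01], [-0.99, -0.02, -0.16], [0.16, -0.01, -0.99]]
scene [-0.09309069  0.74990387  0.66178944] 493.8615533103966 [-0.07816787  0.          0.          0.          0.        ] [[-0.77, -0.64, 0.02], [-0.38, 0.43, -0.82], [0.52, -0.63, -0.58]]
```

View pics/top0.png

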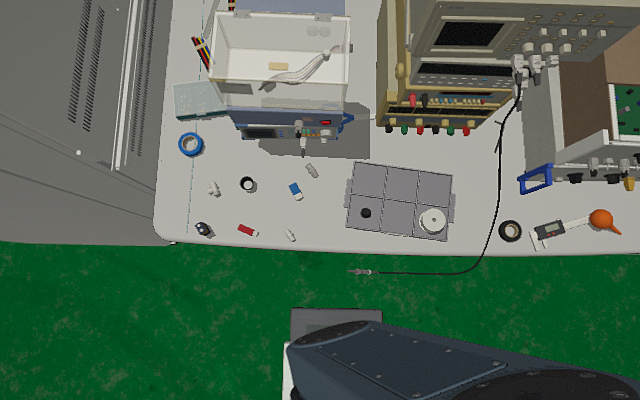

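View pics/scene0.png

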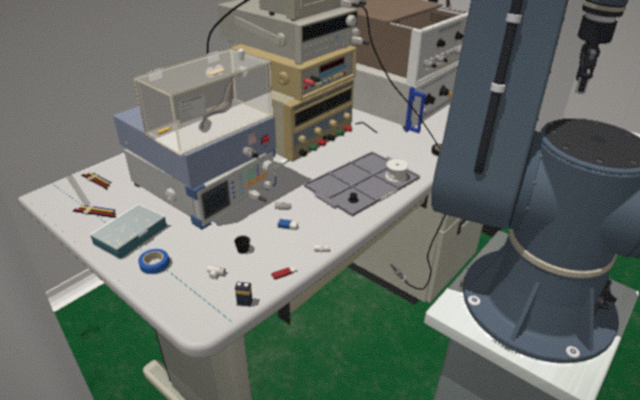

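```bash
python3 - <<'E'
import cv2
a=cv2.imread('pics/top0.png')
cv2.imwrite('pics/c1.png',cv2.resize(a[140:250,180:340],None,fx=5,fy=5,interpolation=cv2.INTER_CUBIC))
cv2.imwrite('pics/c2.png',cv2.resize(a[145:250,330:470],None,fx=5.7,fy=5.7,interpolation=cv2.INTER_CUBIC)[:600])
E
```

```text
(no output)
```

View pics/c1.png

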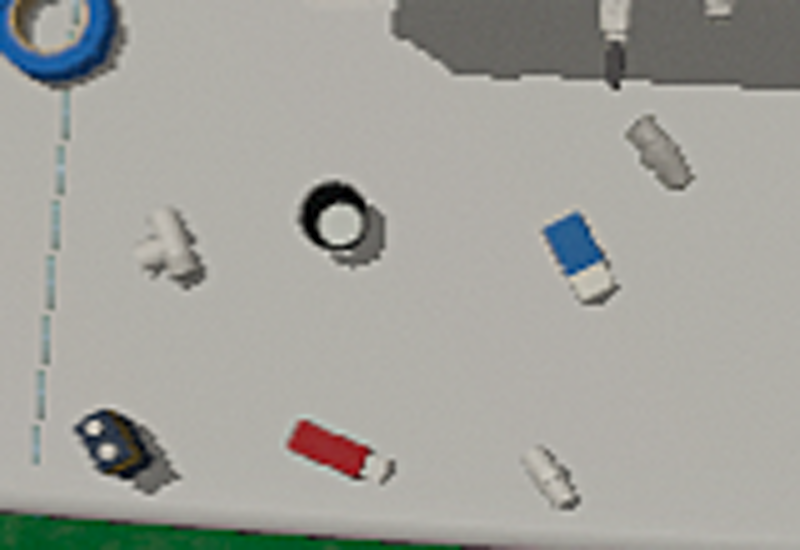

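View pics/c2.png

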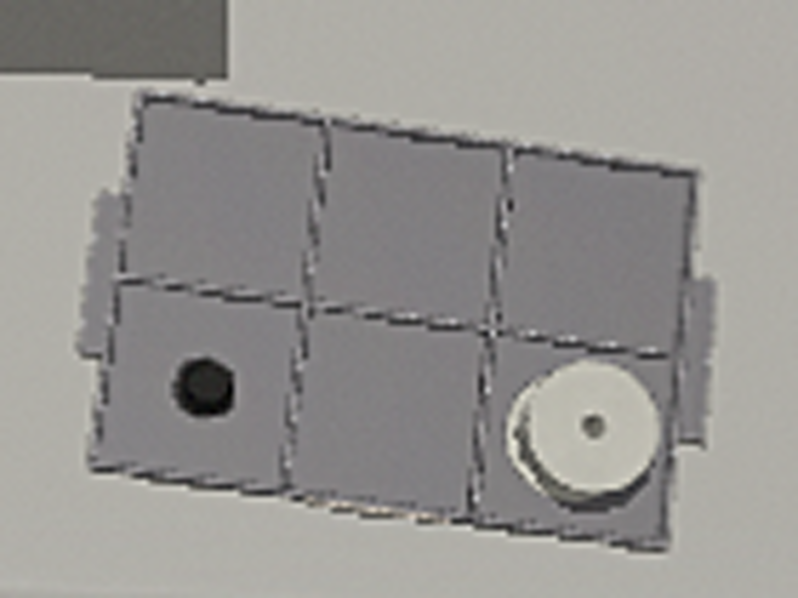

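```bash
cat > m.py <<'E'
from h import *
def cam(f): return dict(np.load('pics/'+f+'.npz'))
def blob(mask,near,r=40):
    n,l,st,ce=cv2.connectedComponentsWithStats(mask.astype(np.uint8))
    ok=[i for i in range(1,n) if st[i,4]>5 and np.hypot(*(ce[i]-near))<r]
    i=max(ok,key=lambda i:st[i,4]) if ok else 0
    return l==i,ce[i],st[i]
def axis(c,m,z):
    v,u=np.nonzero(m); P=ray(c,np.c_[u,v],z)[:,:2]; w,V=np.linalg.eigh(np.cov(P.T))
    return P.mean(0),V[:,1],np.sqrt(w*12)
E
python3 - <<'E'
from m import *
c=cam('top0'); im=c['image'].astype(int); print(c['cx'],c['cy'])
def crop1(*p): return np.array(p)/5+[180,140]-0.4
def crop2(*p): return np.array(p)/5.7+[330,145]-0.41
C=ray(c,[crop2(*p) for p in((143,92),(695,172),(92,466),(667,548))],.01)[:,:2]
print('tray',C,C.mean(0),'yaw',[np.arctan2(*(d/np.hypot(*d))[::-1]) for d in (C[0]-C[2],C[1]-C[3])],[np.arctan2(-d[0],d[1]) for d in(C[0]-C[1],C[2]-C[3])],np.hypot(*(C[0]-C[1])),np.hypot(*(C[0]-C[2])))
g=im.sum(2)/3; sat=im.max(2)-im.min(2)
print('reel hole',ray(c,[crop2(594,425)],.036),'knob',ray(c,[crop2(207,387)],.018))
print('batt',ray(c,[crop1(95,428),crop1(107,453)],.049))
m,ce,st=blob((g>188),crop1(552,478),8);print('barrel',ce,st,axis(c,m,.007))
m,ce,st=blob((im[:,:,2]>im[:,:,0]+40),crop1(575,245),8);print('blue',ce,st,axis(c,m,.012))
m2,ce,st=blob((g>190),crop1(597,282),5);print('white',ce,st,axis(c,m2,.012)); print('eraser',axis(c,m|m2,.012))
m,ce,st=blob(g<70,crop1(335,215),6);print('loupe',st)
(x,y),r=cv2.minEnclosingCircle(np.argwhere(m)[:,::-1].astype(np.float32));print(x,y,r,ray(c,[[x,y],crop1(334,216)],.026), 'foot disc',ray(c,[crop1(343,222)],.003))
# height map
d=c['depth'];v,u=np.mgrid[0:400:1,0:640:1];K=np.array([[c['fx'],0,c['cx']],[0,c['fy'],c['cy']],[0,0,1]])
p=cv2.undistortPoints(np.c_[u.ravel(),v.ravel()].astype(float).reshape(-1,1,2),K,c['D']).reshape(-1,2)
X=(np.c_[p,np.ones(len(p))]*d.ravel()[:,None]-c['t'])@c['R']; X=X[(d.ravel()>0)]
for xa in np.arange(.3,.75,.05):
  print(round(xa,2),[round(float(np.percentile(X[q,2],98)),2) if (q:=(abs(X[:,0]-xa)<.025)&(abs(X[:,1]-ya)<.025)).sum()>3 else None for ya in np.arange(.45,-.35,-.05)])
E
```

```text
316.70041192867166 202.55387487728328
tray [[ 5.85102698e-01 -2.82374840e-04]
 [ 5.54653233e-01 -2.39100020e-01]
 [ 4.22575912e-01  2.07960329e-02]
 [ 3.92346180e-01 -2.21304367e-01]] [ 0.48866951 -0.10997268] yaw [np.float64(-0.12897201301128777), np.float64(-0.10920568733300248)] [np.float64(-0.12681666061413815), np.float64(-0.12422152580361394)] 0.24075098641945547 0.16388793565532286
reel hole [[ 0.44050423 -0.18406225  0.036     ]] knob [[ 0.45587023 -0.02662973  0.018     ]]
batt [[0.41460237 0.36189332 0.049     ]
 [0.40321078 0.35564144 0.049     ]]
barrel [288.5        233.83333333] [287 232   4   4   6] (array([0.40234345, 0.15742968]), array([-0.75472302, -0.65604357]), array([0.00595123, 0.01162641]))
blue [294.16470588 188.24705882] [289 183  12  12  85] (array([0.51274429, 0.14660156]), array([-0.82860276, -0.559837  ]), array([0.01932186, 0.02669371]))
white [319.87135677 201.4832724 ] [     0      0    640    400 251082] (array([0.49512754, 0.08170748]), array([-0.0268254 ,  0.99964013]), array([0.99293652, 1.58142605]))
eraser (array([0.49512754, 0.08170748]), array
[... 447 characters left out ...]
.0, 0.0, 0.0, 0.0, 0.0, 0.04]
0.4 [0.0, 0.0, 0.05, 0.01, 0.01, 0.0, 0.01, 0.0, 0.0, 0.01, 0.01, 0.01, 0.04, 0.04, 0.0, 0.09]
0.45 [0.0, 0.0, 0.0, 0.0, 0.0, 0.0, 0.0, 0.0, 0.0, 0.02, 0.02, 0.01, 0.04, 0.04, 0.01, 0.14]
0.5 [0.0, 0.0, 0.02, 0.0, 0.03, 0.0, 0.01, 0.0, 0.01, 0.01, 0.01, 0.01, 0.01, 0.01, 0.19, 0.18]
0.55 [0.0, 0.0, 0.0, 0.0, 0.02, 0.0, 0.01, 0.02, 0.0, 0.01, 0.01, 0.01, 0.01, 0.01, 0.31, 0.0]
0.6 [0.02, 0.02, 0.0, 0.0, 0.0, 0.0, 0.15, 0.03, 0.0, 0.01, 0.01, 0.0, 0.0, 0.39, 0.39, 0.0]
0.65 [0.02, 0.02, 0.0, 0.31, 0.32, 0.32, 0.32, 0.32, 0.31, 0.0, 0.51, 0.51, 0.51, 0.51, 0.51, 0.51]
0.7 [0.03, 0.03, 0.03, 0.32, 0.32, 0.32, 0.32, 0.34, 0.32, 0.01, 0.47, 0.33, 0.1, 0.13, 0.0, 0.01]
```

Emit:
play_rows:
  motion:
    - [0,0,-0.3,0,0,0.12,1]
    - [0,0,-0.65,0,0,0.24,1]
    - [0,0,-1,0,0,0.36,1]
    - [0,0,-1,0,0,0.36,1]

```text
time_s: 0.5
tcp_pos: [0.1398, -0.4812, 0.3351]
ee_rot: [1.0, -0.002, 0.001, 0.003]
contact_force: [-0.3, -1.4, 0.0]
width: 0.0855
grip_force: 0.0
```

Emit:
play_rows:
  motion:
    - [0.3,-0.3,0,0,0,0,1]
    - [0.6,-0.6,0,0,0,0,1]
    - [1,-1,0,0,0,0,1]

```text
time_s: 0.8
tcp_pos: [0.2352, -0.3838, 0.3306]
ee_rot: [1.0, -0.001, -0.0, -0.0]
contact_force: [1.3, -0.8, 0.2]
width: 0.0854
grip_force: 0.0
```

Emit:
play_rows:
  motion:
    - [0.3,-0.3,0,0,0,0,1]
    - [0.6,-0.6,0,0,0,0,1]
    - [0.8,-1,0,0,0,0,1]
    - [0.8,-1,0,0,0,0,1]

```text
time_s: 1.2
tcp_pos: [0.3166, -0.2811, 0.3311]
ee_rot: [1.0, 0.003, 0.0, -0.001]
contact_force: [0.0, -0.8, -0.6]
width: 0.0855
grip_force: 0.0
```

```bash
python3 - <<'E'
from m import *
c=cam('top0'); im=c['image'].astype(int); g=im.sum(2)//3
print(im[185:200,286:306].sum(2)//3)   # eraser
print((im[185:200,286:306,2]-im[185:200,286:306,0]))
print(g[226:244,282:298])
E
```

```text
[[175 176 165 115  92  86  92  93  94  89  83  87 170 177 173 173 174 174
  173 172]
 [175 177 131  90  88  91  94  91  94  93  90  66 176 180 175 172 174 172
  174 172]
 [173 176 182 113  85  94  93  93  93  93  90  82 131 175 176 175 171 174
  173 172]
 [173 176 180 130  96  92  92  96  91  92  92  86  72 178 181 175 174 174
  172 173]
 [175 174 177 184 114  83  91  92  91  91  91  93  87  89 174 179 174 172
  172 173]
 [174 174 174 181 127  92  89  92  93  92  92  90  88  81  95 171 175 172
  173 174]
 [173 175 172 179 185 113  82  92  92  92  93  87  86  79  76 172 179 175
  171 173]
 [173 173 173 175 182 127  89  89  91  85  88  81  75 135 136  97 167 174
  173 173]
 [173 173 173 174 177 184 154 100  84  83  72 130 188 192 188 107 164 175
  172 172]
 [174 174 173 174 175 179 127  88  73 132 189 193 188 184 188 172 174 176
  173 174]
 [173 174 174 173 174 177 179 150 189 193 191 185 184 183 183 184 148 170
  175 173]
 [173 173 174 173 172 173 177 176 173 189 187 183 182 182 185 191 141 173
  178 174]
 [173 173 173 174 173 173 174 174 138 176 189 185 185 192 186 169 105  83
  167 
[... 1958 characters left out ...]
 132 110 171 180 174 174 173]
 [174 174 177 154 153 171 188 194 198 155 108  88 168 177 175 173]
 [174 175 175 176 148 153 189 193 178 130 129  92 169 177 174 174]
 [174 173 174 176 165 144 159 148 186 178 164 109 173 179 176 174]
 [173 172 171 173 175 153 149 170 184 189 177 151  94 166 176 174]
 [175 175 174 174 175 179 135 153 174 185 181 172 139 177 180 172]
 [174 175 174 175 174 176 177 153 159 176 192 197 135  91 169 178]
 [175 174 174 174 174 175 175 179 135 164 142  95  90  82 170 176]
 [175 176 176 175 173 174 176 177 152 153  99  84  82 172 179 176]
 [174 174 174 174 176 175 176 177 177 178 181 183 182 180 177 175]
 [176 178 175 177 176 175 176 174 176 176 177 178 177 177 173 176]]
```

Emit:
play_rows:
  motion:
    - [0.06,-0.33,0,0,0,0,0.6]
    - [0.12,-0.67,0,0,0,0,0.6]
    - [0.18,-1,0,0,0,0,0.6]

```text
time_s: 1.5
tcp_pos: [0.3326, -0.1838, 0.3308]
ee_rot: [1.0, -0.0, -0.0, -0.0]
contact_force: [0.5, 0.2, 1.1]
width: 0.0516
grip_force: 0.0
```

Emit:
play_rows:
  motion:
    - [0.06,-0.4,0.1,0,0,0,0.6]
    - [0.12,-0.8,0.2,0,0,0,0.6]
    - [0.18,-1,0.3,0,0,0,0.6]

```text
time_s: 1.8
tcp_pos: [0.3505, -0.0827, 0.3007]
ee_rot: [1.0, 0.001, -0.0, -0.0]
contact_force: [1.3, 0.3, 0.1]
width: 0.0511
grip_force: 0.0
```

Emit:
play_rows:
  motion:
    - [0.06,-0.4,0.1,0,0,0,0.6]
    - [0.12,-0.8,0.2,0,0,0,0.6]
    - [0.18,-1,0.3,0,0,0,0.6]

```text
time_s: 2.1
tcp_pos: [0.3687, 0.0085, 0.2705]
ee_rot: [1.0, 0.008, -0.0, -0.004]
contact_force: [0.5, -0.3, 0.2]
width: 0.0512
grip_force: 0.0
```

Emit:
play_rows:
  motion:
    - [0.06,-0.4,0.1,0,0,0,0.6]
    - [0.12,-0.8,0.2,0,0,0,0.6]
    - [0.18,-1,0.3,0,0,0,0.6]

```text
time_s: 2.4
tcp_pos: [0.3874, 0.0368, 0.2455]
ee_rot: [0.999, 0.029, -0.001, -0.023]
contact_force: [0.2, 0.2, 0.6]
width: 0.0514
grip_force: 0.0
```

Emit:
play_rows:
  motion:
    - [0.06,-0.4,0.1,0,0,0,0.6]
    - [0.12,-0.8,0.2,0,0,0,0.6]
    - [0.18,-1,0.3,0,0,0,0.6]

```text
time_s: 2.7
tcp_pos: [0.4037, 0.0712, 0.2239]
ee_rot: [0.998, 0.056, -0.003, -0.042]
contact_force: [-1.1, -0.2, -0.1]
width: 0.0511
grip_force: 0.0
```

Emit:
play_rows:
  motion:
    - [0,-0.4,0,0,0,0,0.6]
    - [0,-0.8,0,0,0,0,0.6]
    - [0,-1,0,0,0,0,0.6]

```text
time_s: 3.0
tcp_pos: [0.4023, 0.1052, 0.2327]
ee_rot: [0.995, 0.082, -0.006, -0.06]
contact_force: [-0.2, 1.0, 0.8]
width: 0.0512
grip_force: 0.0
```

Emit:
play_rows:
  motion:
    - [0,-0.2,0.2,0,0,-0.19,0.6]
    - [0,-0.39,0.4,0,0,-0.38,0.6]
    - [-0.01,-0.39,0.5,0,0,-0.57,0.6]
    - [-0.01,-0.39,0.6,0,0,-0.637,0.6]
    - [-0.01,-0.39,0.6,0,0,-0.637,0.6]
    - [-0.01,-0.39,0.6,0,0,-0.637,0.6]

```text
time_s: 3.6
tcp_pos: [0.3938, 0.1492, 0.1777]
ee_rot: [0.944, 0.324, 0.009, -0.059]
contact_force: [-1.2, -0.4, 0.5]
width: 0.0514
grip_force: 0.0
```

```bash
python3 - <<'E'
from h import *
s=ctrl.sense();print(s['tcp_pos'],s['ee_rot'],s['joint_pos'])
a=grab('top','t1.png')['image'][190:250,160:240];b=grab('scene','s1.png')['image'][200:340,180:300]
b=cv2.resize(b,None,fx=4,fy=4,interpolation=cv2.INTER_CUBIC);a=cv2.resize(a,(320,240),interpolation=cv2.INTER_CUBIC)
o=np.zeros((560,800,3),np.uint8);o[:560,:480]=b;o[:240,480:]=a;cv2.imwrite('pics/v1.png',o[:,:,::-1])
E
```

```text
[0.39377605 0.14920831 0.17772807] [ 0.9441386   0.32402457  0.00887212 -0.05942784] [ 0.27254156  0.0578599  -0.35754351  1.14451677  0.11975483  2.75358519]
```

View pics/v1.png

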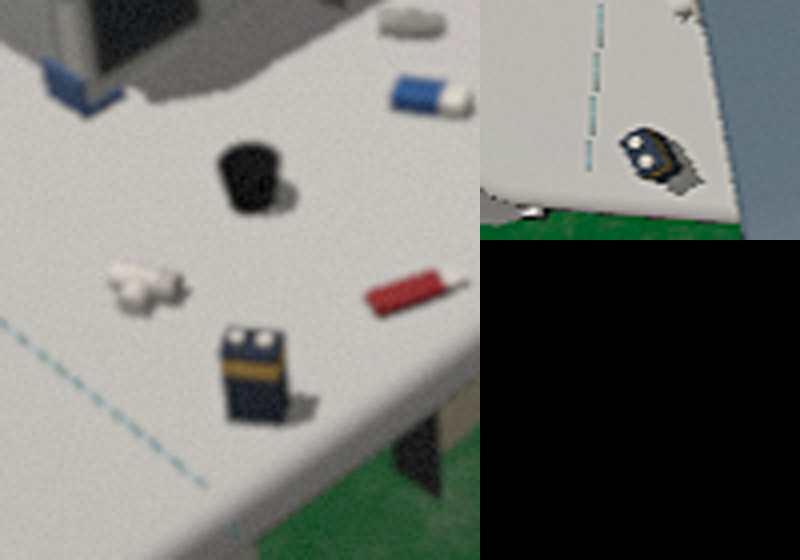

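Emit:
play_rows:
  motion:
    - [0,0,0,0,0,-0.19,0.6]
    - [0,0,0,0,0,-0.38,0.6]
    - [0,0,0,0,0,-0.57,0.6]
    - [0,0,0,0,0,-0.76,0.6]
    - [0,0,0,0,0,-0.95,0.6]
    - [0,0,0,0,0,-1,0.6]
    - [0,0,0,0,0,-1,0.6]

```text
time_s: 4.4
tcp_pos: [0.394, 0.1491, 0.1777]
ee_rot: [0.748, 0.661, 0.031, -0.051]
contact_force: [-0.0, 0.8, -0.4]
width: 0.0509
grip_force: 0.0
```

```bash
cat >> h.py <<'E'
from scipy.spatial.transform import Rotation as Ro
def st():
    s=ctrl.sense(); R=Ro.from_quat(s['ee_rot']).as_matrix()
    print('pos',s['tcp_pos'].round(4),'theta',round(np.arctan2(R[1,0],R[0,0]),3),'zaxis',R[:,2].round(3),'q',s['joint_pos'].round(2),'w',round(s['width'],4),s['time_s']); return s,R
def go(x,y,z,th,from_=None):
    "remaining shift/turn in tool units from the measured (or given) pose to a tool-down pose"
    s,R=st(); p=s['tcp_pos']
    if from_ is not None: p=np.array(from_[:3]); R=Ro.from_euler('z',from_[3]).as_matrix()@np.diag([1,-1,-1])
    T=Ro.from_euler('z',th).as_matrix()@np.diag([1,-1,-1])
    print('shift',(R.T@(np.array([x,y,z])-p)/.1).round(3),'turn',(Ro.from_matrix(R.T@T).as_rotvec()/(np.pi/4)).round(3))
E
python3 -c "
from h import *
go(.409,.3588,.15,.5+np.pi)"
```

```text
pos [0.394  0.1491 0.1777] theta 1.446 zaxis [-0.021  0.118 -0.993] q [ 0.27  0.06 -0.36  1.14  0.12  1.97] w 0.0509 4.4
shift [ 2.054 -0.094  0.519] turn [ 0.135 -0.132 -2.789]
```

```bash
python3 -c "
from h import *
go(.40,.245,.18,2.2)"
```

```text
pos [0.394  0.1491 0.1777] theta 1.446 zaxis [-0.021  0.118 -0.993] q [ 0.27  0.06 -0.36  1.14  0.12  1.97] w 0.0509 4.4
shift [ 0.956 -0.057  0.089] turn [ 0.012 -0.156 -0.957]
```

Emit:
play_rows:
  motion:
    - [0.2,0,0,0,-0.03,-0.19,0.6]
    - [0.4,0,0.05,0,-0.06,-0.38,0.6]
    - [0.6,0,0.05,0,-0.09,-0.57,0.6]
    - [0.8,-0.05,0.09,0.01,-0.12,-0.76,0.6]
    - [0.956,-0.057,0.089,0.012,-0.156,-0.957,0.6]
    - [0.956,-0.057,0.089,0.012,-0.156,-0.957,0.6]

```text
time_s: 5.0
tcp_pos: [0.3997, 0.2469, 0.1798]
ee_rot: [0.451, 0.892, -0.0, -0.0]
contact_force: [-0.5, 0.1, 0.0]
width: 0.0516
grip_force: 0.0
```

Emit:
play_rows:
  motion:
    - [0.2,0.2,0,0,0,-0.19,0.6]
    - [0.4,0.4,0.1,0,0,-0.38,0.6]
    - [0.6,0.6,0.2,0,0,-0.57,0.6]
    - [0.8,0.74,0.3,0,0,-0.76,0.6]
    - [0.87,0.74,0.3,0,0,-0.917,0.6]

```text
time_s: 5.5
tcp_pos: [0.408, 0.36, 0.1481]
ee_rot: [0.109, 0.994, -0.0, -0.001]
contact_force: [-1.0, -0.9, 0.8]
width: 0.0513
grip_force: 0.0
```

Emit:
play_rows:
  motion:
    - [0,0,0,0,0,-0.19,0.6]
    - [0,0,0,0,0,-0.38,0.6]
    - [0,0,0,0,0,-0.57,0.6]
    - [0,0,0,0,0,-0.76,0.6]
    - [0,0,0,0,0,-0.917,0.6]
    - [0,0,0,0,0,-0.917,0.6]
    - [0,0,0,0,0,-0.917,0.6]

```text
time_s: 6.2
tcp_pos: [0.4083, 0.3586, 0.1496]
ee_rot: [-0.244, 0.97, 0.0, -0.0]
contact_force: [-0.3, -0.5, 1.4]
width: 0.0511
grip_force: 0.0
```

```bash
python3 -c "
from h import *
go(.409,.3588,.013,.5+np.pi)"
```

```text
pos [0.4083 0.3586 0.1496] theta -2.648 zaxis [-0.001  0.    -1.   ] q [ 0.72  0.33 -0.09  1.15  0.    0.23] w 0.0511 6.2
shift [-0.008 -0.002  1.366] turn [ 0.001 -0.001 -0.009]
```

Emit:
play_rows:
  motion:
    - [0,0,0.3,0,0,0,0.6]
    - [0,0,0.6,0,0,0,0.6]
    - [0,0,0.8,0,0,0,0.6]
    - [0,0,1,0,0,0,0.6]

```text
time_s: 6.6
tcp_pos: [0.4079, 0.3586, 0.0485]
ee_rot: [-0.245, 0.97, 0.0, -0.001]
contact_force: [0.2, -0.6, 0.3]
width: 0.0516
grip_force: 0.0
```

Emit:
play_rows:
  motion:
    - [0,0,0.2,0,0,0,0.6]
    - [0,0,0.34,0,0,0,0.6]
    - [0,0,0.34,0,0,0,0.6]
    - [0,0,0.34,0,0,0,0]
    - [0,0,0.34,0,0,0,0]
    - [0,0,0.34,0,0,0,0]
    - [0,0,0.34,0,0,0,0]
    - [0,0,0.34,0,0,0,0]
    - [0,0,0.34,0,0,0,0]
    - [0,0,0.34,0,0,0,0]

```text
time_s: 7.6
tcp_pos: [0.4085, 0.3594, 0.0165]
ee_rot: [-0.247, 0.969, 0.0, 0.0]
contact_force: [-0.2, -1.9, 6.6]
width: 0.0168
grip_force: 58.8
```

```bash
python3 -c "
from h import *
go(.409,.3588,.13,.5+np.pi)"
```

```text
pos [0.4085 0.3594 0.0165] theta -2.642 zaxis [ 0.     0.001 -1.   ] q [ 0.72  0.44 -0.29  0.84  0.    0.22] w 0.0168 7.6
shift [-0.002 -0.007 -1.135] turn [ 0.001  0.001 -0.001]
```

Emit:
play_rows:
  motion:
    - [0,0,-0.2,0,0,0,0]
    - [0,0,-0.5,0,0,0,0]
    - [0,0,-0.8,0,0,0.15,0]
    - [0,0,-1,0,0,0.3,0]
    - [0,0,-1,0,0,0.45,0]
    - [0,0,-1,0,0,0.6,0]
    - [0,0,-1,0,0,0.75,0]
    - [0,0,-1,0,0,0.792,0]
    - [0,0,-1,0,0,0.792,0]

```text
time_s: 8.5
tcp_pos: [0.4082, 0.3591, 0.116]
ee_rot: [0.062, 0.998, 0.0, -0.0]
contact_force: [-0.1, 0.4, -1.1]
width: 0.016
grip_force: 58.4
```

Emit:
play_rows:
  motion:
    - [-0.04,-0.15,0,0,0,0,0]
    - [-0.09,-0.4,0,0,0,0,0]
    - [-0.14,-0.65,0,0,0,0,0]
    - [-0.19,-0.912,0,0,0,0,0]

```text
time_s: 8.9
tcp_pos: [0.4157, 0.2646, 0.1156]
ee_rot: [0.06, 0.998, -0.0, -0.0]
contact_force: [-0.4, 0.0, -0.3]
width: 0.0165
grip_force: 58.5
```

Emit:
play_rows:
  motion:
    - [-0.05,-0.3,0,0,0,0,0]
    - [-0.12,-0.6,0,0,0,0,0]
    - [-0.19,-0.912,0,0,0,0,0]

```text
time_s: 9.2
tcp_pos: [0.4233, 0.1715, 0.1156]
ee_rot: [0.06, 0.998, -0.0, -0.0]
contact_force: [0.5, -0.1, 0.3]
width: 0.0168
grip_force: 58.5
```

Emit:
play_rows:
  motion:
    - [-0.05,-0.3,0,0,0,0,0]
    - [-0.12,-0.6,0,0,0,0,0]
    - [-0.19,-0.912,0,0,0,0,0]

```text
time_s: 9.5
tcp_pos: [0.431, 0.0786, 0.1157]
ee_rot: [0.061, 0.998, -0.0, -0.0]
contact_force: [0.7, -1.1, -0.3]
width: 0.0165
grip_force: 58.5
```

Emit:
play_rows:
  motion:
    - [-0.05,-0.3,0,0,0,0,0]
    - [-0.12,-0.6,0,0,0,0,0]
    - [-0.19,-0.912,0,0,0,0,0]

```text
time_s: 9.8
tcp_pos: [0.4386, -0.0142, 0.1157]
ee_rot: [0.061, 0.998, -0.0, -0.0]
contact_force: [0.4, -0.3, 0.3]
width: 0.0165
grip_force: 58.5
```

Emit:
play_rows:
  motion:
    - [-0.05,-0.3,0,0,0,0,0]
    - [-0.12,-0.55,0,0,0,0,0]
    - [-0.16,-0.75,0,0,0,0,0]
    - [-0.19,-0.912,0,0,0,0,0]
    - [-0.19,-0.912,0,0,0,0,0]
    - [-0.19,-0.912,0,0,0,0,0]

```text
time_s: 10.4
tcp_pos: [0.4463, -0.1054, 0.1155]
ee_rot: [0.061, 0.998, 0.0, -0.001]
contact_force: [0.7, 0.9, -1.6]
width: 0.0165
grip_force: 58.6
```

```bash
python3 - <<'E'
from h import *
go(.4483,-.1051,.021,np.pi-.122)
b=grab('scene','s2.png')['image'][120:230,270:430]
cv2.imwrite('pics/v2.png',cv2.resize(b,None,fx=5,fy=5,interpolation=cv2.INTER_CUBIC)[:,:,::-1]); grab('top','t2.png')
E
```

```text
pos [ 0.4463 -0.1054  0.1155] theta 3.019 zaxis [-0.001  0.    -1.   ] q [-0.23  0.19 -0.37  1.02 -0.   -0.11] w 0.0165 10.4
shift [-0.021  0.006  0.945] turn [-0.    -0.001 -0.001]
```

View pics/v2.png

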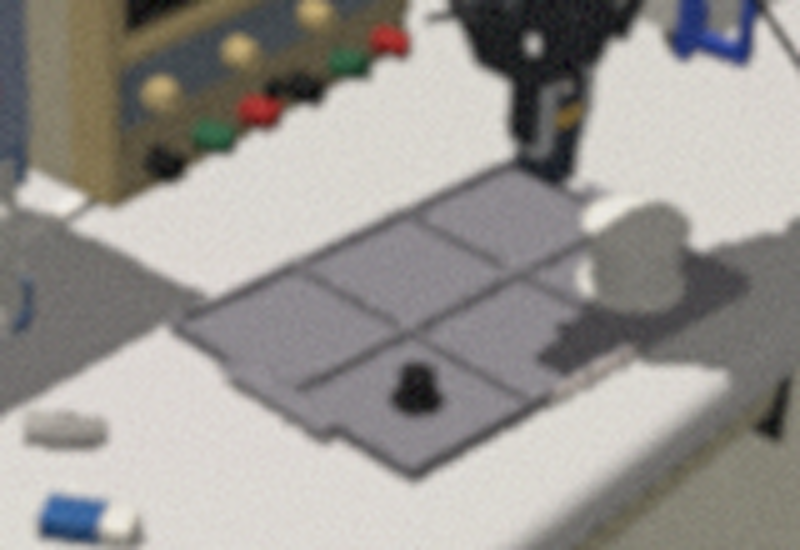

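```bash
python3 - <<'E'
from m import *
c=cam('s2')
P=ray(c,[np.array(p)/5+[270,120]-.4 for p in((172,322),(415,476),(410,330),(527,400),(305,272))],.01)[:,:2]
a=-.122;ex=np.array([np.cos(a),np.sin(a)]);ey=np.array([-np.sin(a),np.cos(a)]);o=np.array([.488,-.110])
print('in my tray frame (expect 83,123; -83,123; 0,40; -83,40; 83,40)',[((p-o)@np.c_[ex,ey]*1000).round(1).tolist() for p in P])
E
```

```text
in my tray frame (expect 83,123; -83,123; 0,40; -83,40; 83,40) [[79.2, 124.4], [-87.1, 126.2], [-2.4, 42.8], [-80.2, 44.6], [69.8, 44.3]]
```

Emit:
play_rows:
  motion:
    - [0,0,0.3,0,0,0,0]
    - [-0.01,0.01,0.6,0,0,0,0]
    - [-0.01,0.01,0.8,0,0,0,0]
    - [-0.01,0.01,0.9,0,0,0,0]
    - [-0.01,0.01,0.94,0,0,0,0]
    - [-0.01,0.01,0.94,0,0,0,0]
    - [-0.01,0.01,0.94,0,0,0,0]
    - [-0.01,0.01,0.94,0,0,0,0.5]
    - [-0.01,0.01,0.94,0,0,0,0.5]
    - [-0.01,0.01,0.94,0,0,0,0.5]
    - [-0.01,0.01,0.94,0,0,0,0.5]
    - [-0.01,0.01,0.94,0,0,0,0.5]

```text
time_s: 11.7
tcp_pos: [0.4478, -0.1044, 0.0215]
ee_rot: [0.061, 0.998, -0.0, -0.0]
contact_force: [-0.4, 0.2, 0.5]
width: 0.0426
grip_force: 0.0
```

Emit:
play_rows:
  motion:
    - [0,0,-0.2,0,0,0,0.5]
    - [0,0,-0.5,0,0,0,0.5]
    - [0,0,-0.85,0,0,0,0.5]
    - [0,0,-1,0,0,0,0.5]
    - [0,0,-1,0,0,0,0.5]

```text
time_s: 12.2
tcp_pos: [0.4492, -0.1047, 0.1235]
ee_rot: [0.061, 0.998, -0.0, 0.001]
contact_force: [0.6, 0.8, 0.5]
width: 0.0427
grip_force: 0.0
```

```bash
python3 - <<'E'
from h import *
go(.4005,.1573,.115,.57+np.pi)
E
```

```text
pos [ 0.4492 -0.1047  0.1235] theta 3.019 zaxis [ 0.003 -0.001 -1.   ] q [-0.23  0.18 -0.35  1.03 -0.   -0.11] w 0.0427 12.2
shift [0.803 2.541 0.081] turn [-0.002  0.003 -0.881]
```

Emit:
play_rows:
  motion:
    - [0.09,0.3,0,0,0,0,0.5]
    - [0.18,0.6,0,0,0,0,0.5]
    - [0.268,0.847,0,0,0,0,0.5]

```text
time_s: 12.5
tcp_pos: [0.4307, -0.0159, 0.1204]
ee_rot: [0.061, 0.998, 0.0, -0.001]
contact_force: [0.8, -0.4, 0.9]
width: 0.0427
grip_force: 0.0
```

Emit:
play_rows:
  motion:
    - [0.13,0.4,0,0,0,0,0.5]
    - [0.268,0.847,0,0,0,0,0.5]

```text
time_s: 12.7
tcp_pos: [0.4144, 0.0712, 0.1205]
ee_rot: [0.062, 0.998, -0.0, -0.001]
contact_force: [1.2, 0.3, 0.1]
width: 0.0425
grip_force: 0.0
```

Emit:
play_rows:
  motion:
    - [0.13,0.4,0.02,0,0,-0.19,0.5]
    - [0.2,0.7,0.04,0,0,-0.38,0.5]
    - [0.268,0.847,0.08,0,0,-0.57,0.5]
    - [0.268,0.847,0.08,0,0,-0.76,0.5]
    - [0.268,0.847,0.08,0,0,-0.881,0.5]
    - [0.268,0.847,0.08,0,0,-0.881,0.5]
    - [0.268,0.847,0.08,0,0,-0.881,0.5]

```text
time_s: 13.4
tcp_pos: [0.3987, 0.1575, 0.1128]
ee_rot: [-0.279, 0.96, 0.0, -0.001]
contact_force: [0.2, -0.7, 0.3]
width: 0.0428
grip_force: 0.0
```

```bash
python3 - <<'E'
from m import *
go(.4005,.1573,.003,.57+np.pi)
a=grab('top','t3.png');v=cv2.resize(a['image'][150:245,330:470],None,fx=3.5,fy=3.5,interpolation=cv2.INTER_CUBIC)
b=grab('scene','s3.png')['image'];w=cv2.resize(b[215:265,290:360],None,fx=4.4,fy=4.4,interpolation=cv2.INTER_CUBIC)
w2=cv2.resize(b[150:220,300:430],None,fx=4.4,fy=4.4,interpolation=cv2.INTER_CUBIC)
o=np.zeros((600,800,3),np.uint8);o[:v.shape[0],:v.shape[1]]=v;o[:w.shape[0],491:491+w.shape[1]]=w;o[-1-240:-1,:][:240,228:228+w2.shape[1]]=w2[:240]
cv2.imwrite('pics/v3.png',o[:,:,::-1])
E
```

```text
pos [0.3987 0.1575 0.1128] theta -2.575 zaxis [-0.002 -0.    -1.   ] q [ 0.38  0.13 -0.44  1.    0.   -0.19] w 0.0428 13.4
shift [-0.016 -0.012  1.098] turn [ 0.001 -0.002 -0.004]
```

View pics/v3.png

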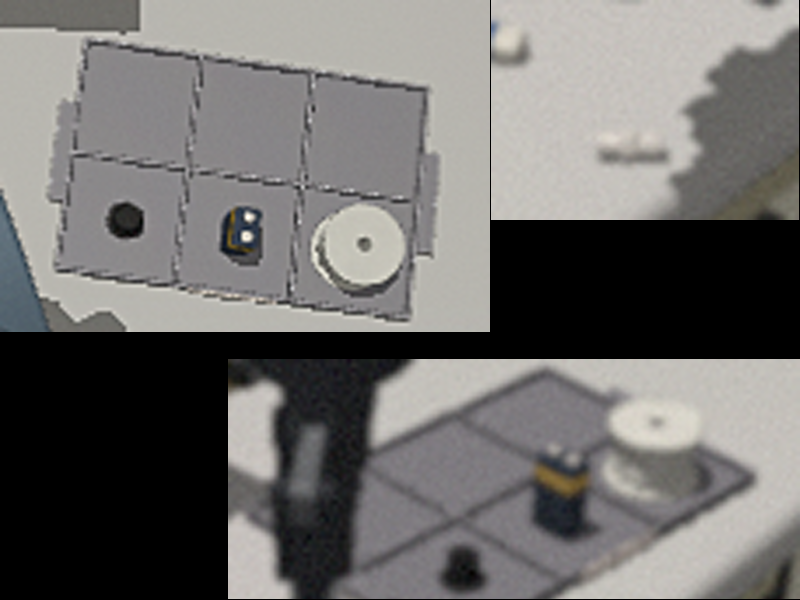

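```bash
python3 - <<'E'
from m import *
c=cam('t3');s=cam('s3')
print('barrel scene',ray(s,[[322,248.4]],.007),'ends',ray(s,[[314.3,247.2],[329.5,248.9]],.007))
print('battery top',ray(c,np.array([[250,215],[247,236]])/3.5+[329.6,149.6],.053).mean(0))
E
```

```text
barrel scene [[0.39621252 0.15567429 0.007     ]] ends [[0.4104975  0.16316479 0.007     ]
 [0.38369729 0.14680601 0.007     ]]
battery top [ 0.44881881 -0.10223362  0.053     ]
```

Emit:
play_rows:
  motion:
    - [0.01,-0.02,0.3,0,0,0,0.5]
    - [0.01,-0.02,0.6,0,0,0,0.5]
    - [0.01,-0.02,0.8,0,0,0,0.5]

```text
time_s: 13.8
tcp_pos: [0.3985, 0.155, 0.0318]
ee_rot: [-0.28, 0.96, 0.0, -0.001]
contact_force: [-0.1, 0.8, 0.5]
width: 0.0427
grip_force: 0.0
```

Emit:
play_rows:
  motion:
    - [0,0,0.15,0,0,0,0.5]
    - [0,0,0.29,0,0,0,0.5]
    - [0,0,0.29,0,0,0,0.5]
    - [0,0,0.29,0,0,0,0]
    - [0,0,0.29,0,0,0,0]
    - [0,0,0.29,0,0,0,0]
    - [0,0,0.29,0,0,0,0]
    - [0,0,0.29,0,0,0,0]
    - [0,0,0.29,0,0,0,0]

```text
time_s: 14.7
tcp_pos: [0.3998, 0.1557, 0.0053]
ee_rot: [-0.281, 0.96, 0.0, 0.0]
contact_force: [-0.9, -1.2, 5.5]
width: 0.012
grip_force: 58.6
```

```bash
python3 - <<'E'
from h import *
go(.5277,-.117,.1,-.122+np.pi)
E
```

```text
pos [0.3998 0.1557 0.0053] theta -2.572 zaxis [ 0.  0. -1.] q [ 0.37  0.25 -0.6   0.71  0.   -0.2 ] w 0.012 14.7
shift [ 0.392 -2.986 -0.948] turn [0.001 0.001 0.88 ]
```

Emit:
play_rows:
  motion:
    - [0,0,-0.2,0,0,0,0]
    - [0,0,-0.5,0,0,0,0]
    - [0,0,-0.8,0,0,0.15,0]
    - [0,0,-1,0,0,0.3,0]
    - [0,0,-1,0,0,0.45,0]
    - [0,0,-1,0,0,0.6,0]
    - [0,0,-1,0,0,0.75,0]
    - [0,0,-1,0,0,0.88,0]
    - [0,0,-1,0,0,0.88,0]

```text
time_s: 15.6
tcp_pos: [0.3995, 0.1555, 0.105]
ee_rot: [0.062, 0.998, 0.0, -0.0]
contact_force: [0.6, -0.3, -0.2]
width: 0.012
grip_force: 58.6
```

```bash
python3 - <<'E'
from h import *
go(.5277,-.117,.1,-.122+np.pi)
b=grab('scene','s4.png')['image'][150:270,270:390]
cv2.imwrite('pics/v4.png',cv2.resize(b,None,fx=5,fy=5,interpolation=cv2.INTER_CUBIC)[:,:,::-1])
E
```

```text
pos [0.3995 0.1555 0.105 ] theta 3.018 zaxis [-0.  0. -1.] q [ 0.37  0.14 -0.46  0.98  0.    0.49] w 0.012 15.6
shift [-1.608 -2.547  0.049] turn [ 0.    -0.    -0.002]
```

View pics/v4.png

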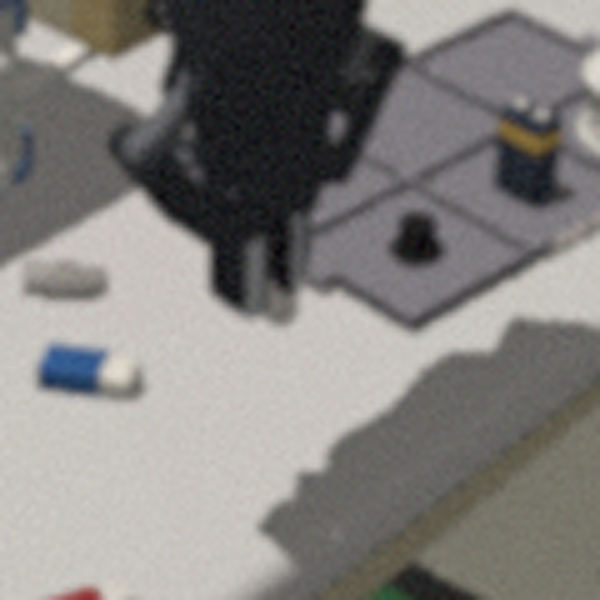

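Emit:
play_rows:
  motion:
    - [-0.1,-0.2,0,0,0,0,0]
    - [-0.25,-0.45,0,0,0,0,0]
    - [-0.4,-0.65,0,0,0,0,0]
    - [-0.536,-0.849,0,0,0,0,0]

```text
time_s: 16.05
tcp_pos: [0.4428, 0.0637, 0.1048]
ee_rot: [0.059, 0.998, 0.0, -0.0]
contact_force: [-0.6, 0.8, 0.3]
width: 0.0121
grip_force: 58.6
```

Emit:
play_rows:
  motion:
    - [-0.18,-0.3,0,0,0,0,0]
    - [-0.36,-0.6,0,0,0,0,0]
    - [-0.536,-0.849,0,0,0,0,0]

```text
time_s: 16.35
tcp_pos: [0.4856, -0.0277, 0.1047]
ee_rot: [0.059, 0.998, -0.0, -0.0]
contact_force: [0.3, 0.3, -0.6]
width: 0.0121
grip_force: 58.6
```

Emit:
play_rows:
  motion:
    - [-0.18,-0.3,0,0,0,0,0]
    - [-0.36,-0.6,0,0,0,0,0]
    - [-0.536,-0.849,0,0,0,0,0]
    - [-0.536,-0.849,0,0,0,0,0]
    - [-0.536,-0.849,0,0,0,0,0]

```text
time_s: 16.85
tcp_pos: [0.5279, -0.1171, 0.1042]
ee_rot: [0.06, 0.998, 0.0, -0.001]
contact_force: [0.7, -0.5, -0.2]
width: 0.0118
grip_force: 58.6
```

```bash
python3 - <<'E'
from h import *
go(.5277,-.117,.0105,-.122+np.pi)
E
```

```text
pos [ 0.5279 -0.1171  0.1042] theta 3.021 zaxis [-0.001  0.    -1.   ] q [-0.22  0.35 -0.17  1.05 -0.   -0.1 ] w 0.0118 16.85
shift [0.001 0.001 0.937] turn [ 0.    -0.002  0.002]
```

Emit:
play_rows:
  motion:
    - [0,0,0.3,0,0,0,0]
    - [0,0,0.6,0,0,0,0]
    - [0,0,0.8,0,0,0,0]
    - [0,0,0.9,0,0,0,0]
    - [0,0,0.94,0,0,0,0]
    - [0,0,0.94,0,0,0,0]
    - [0,0,0.94,0,0,0,0]
    - [0,0,0.94,0,0,0,0.35]
    - [0,0,0.94,0,0,0,0.35]
    - [0,0,0.94,0,0,0,0.35]
    - [0,0,0.94,0,0,0,0.35]

```text
time_s: 17.95
tcp_pos: [0.528, -0.1169, 0.0105]
ee_rot: [0.061, 0.998, -0.0, -0.0]
contact_force: [-0.1, 0.4, 0.9]
width: 0.0302
grip_force: 0.0
```

Emit:
play_rows:
  motion:
    - [0,0,-0.2,0,0,0,0.4]
    - [0,0,-0.5,0,0,0,0.5]
    - [0,0,-0.85,0,0,0,0.5]
    - [0,0,-1,0,0,0,0.5]
    - [0,0,-1,0,0,0,0.5]

```text
time_s: 18.45
tcp_pos: [0.5294, -0.1172, 0.1127]
ee_rot: [0.061, 0.998, -0.0, 0.001]
contact_force: [0.6, 0.5, 0.4]
width: 0.0427
grip_force: 0.0
```

```bash
python3 - <<'E'
from h import *
go(.504,.141,.105,.452+np.pi)
E
```

```text
pos [ 0.5294 -0.1172  0.1127] theta 3.02 zaxis [ 0.003 -0.001 -1.   ] q [-0.22  0.35 -0.16  1.06 -0.   -0.1 ] w 0.0427 18.45
shift [0.566 2.532 0.074] turn [-0.002  0.003 -0.73 ]
```

Emit:
play_rows:
  motion:
    - [0.06,0.3,0,0,0,0,0.5]
    - [0.12,0.6,0,0,0,0,0.5]
    - [0.189,0.844,0,0,0,0,0.5]

```text
time_s: 18.75
tcp_pos: [0.5189, -0.0296, 0.1093]
ee_rot: [0.061, 0.998, 0.0, -0.001]
contact_force: [0.7, 0.2, 0.5]
width: 0.043
grip_force: 0.0
```

Emit:
play_rows:
  motion:
    - [0.1,0.4,0,0,0,0,0.5]
    - [0.189,0.844,0,0,0,0,0.5]

```text
time_s: 18.95
tcp_pos: [0.5101, 0.0561, 0.1094]
ee_rot: [0.061, 0.998, -0.0, -0.001]
contact_force: [0.7, 0.1, 0.4]
width: 0.0431
grip_force: 0.0
```

Emit:
play_rows:
  motion:
    - [0.1,0.4,0,0,0,-0.19,0.5]
    - [0.15,0.7,0.04,0,0,-0.38,0.5]
    - [0.189,0.844,0.07,0,0,-0.57,0.5]
    - [0.189,0.844,0.07,0,0,-0.73,0.5]
    - [0.189,0.844,0.07,0,0,-0.73,0.5]
    - [0.189,0.844,0.07,0,0,-0.73,0.5]

```text
time_s: 19.55
tcp_pos: [0.5021, 0.1411, 0.1028]
ee_rot: [-0.222, 0.975, 0.0, -0.001]
contact_force: [-0.5, 0.2, 0.3]
width: 0.0429
grip_force: 0.0
```

```bash
python3 - <<'E'
from h import *
go(.504,.141,.004,.452+np.pi)
a=grab('top','t5.png');v=cv2.resize(a['image'][145:245,260:460],None,fx=4,fy=4,interpolation=cv2.INTER_CUBIC)
cv2.imwrite('pics/v5.png',v[:,:,::-1]);grab('scene','s5.png')
E
```

```text
pos [0.5021 0.1411 0.1028] theta -2.694 zaxis [-0.002 -0.    -1.   ] q [ 0.27  0.32 -0.23  1.03  0.   -0.17] w 0.0429 19.55
shift [-0.018 -0.009  0.987] turn [ 0.001 -0.002 -0.005]
```

View pics/v5.png

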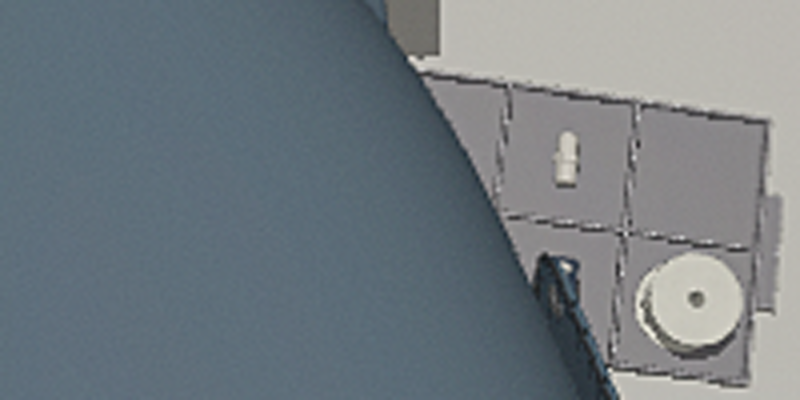

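Emit:
play_rows:
  motion:
    - [-0.01,0,0.3,0,0,0,0.5]
    - [-0.02,-0.01,0.6,0,0,0,0.5]
    - [-0.02,-0.01,0.8,0,0,0,0.5]
    - [-0.02,-0.01,0.9,0,0,0,0.5]
    - [-0.02,-0.01,0.98,0,0,0,0.5]
    - [-0.02,-0.01,0.98,0,0,0,0.5]
    - [-0.02,-0.01,0.98,0,0,0,0]
    - [-0.02,-0.01,0.98,0,0,0,0]
    - [-0.02,-0.01,0.98,0,0,0,0]
    - [-0.02,-0.01,0.98,0,0,0,0]
    - [-0.02,-0.01,0.98,0,0,0,0]
    - [-0.02,-0.01,0.98,0,0,0,0]

```text
time_s: 20.85
tcp_pos: [0.5052, 0.1415, 0.0065]
ee_rot: [-0.224, 0.975, 0.0, 0.0]
contact_force: [-2.0, -0.3, 6.5]
width: 0.0167
grip_force: 58.6
```

Emit:
play_rows:
  motion:
    - [0,0,-0.2,0,0,0,0]
    - [0,0,-0.5,0,0,0,0]
    - [0,0,-0.8,0,0,0.15,0]
    - [0,0,-0.8,0,0,0.3,0]
    - [0,0,-0.8,0,0,0.45,0]
    - [0,0,-0.8,0,0,0.6,0]
    - [0,0,-0.8,0,0,0.735,0]
    - [0,0,-0.8,0,0,0.735,0]

```text
time_s: 21.65
tcp_pos: [0.5049, 0.1414, 0.086]
ee_rot: [0.064, 0.998, 0.0, -0.0]
contact_force: [-0.8, 1.2, -0.3]
width: 0.0168
grip_force: 58.9
```

```bash
python3 - <<'E'
from h import *
go(.5374,-.0375,.08,-.122+np.pi)
a=grab('scene','s6.png')['image'][150:270,250:370];
cv2.imwrite('pics/v6.png',cv2.resize(a,None,fx=4,fy=4,interpolation=cv2.INTER_CUBIC)[:,:,::-1])
E
```

```text
pos [0.5049 0.1414 0.086 ] theta 3.014 zaxis [-0.  0. -1.] q [ 0.27  0.33 -0.25  0.99  0.    0.4 ] w 0.0168 21.65
shift [-0.549 -1.734  0.06 ] turn [ 0.    -0.    -0.007]
```

View pics/v6.png

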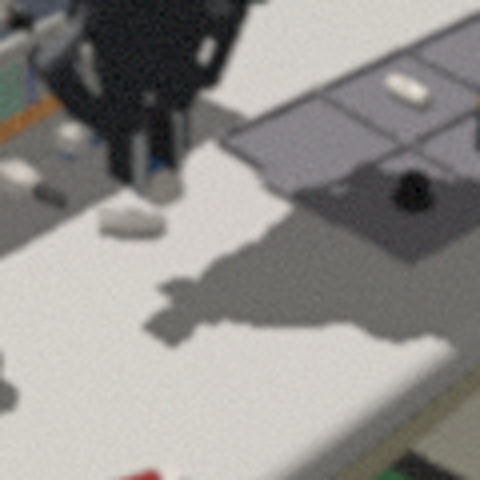

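Emit:
play_rows:
  motion:
    - [-0.05,-0.2,0,0,0,0,0]
    - [-0.15,-0.5,0,0,0,0,0]
    - [-0.275,-0.867,0,0,0,0,0]

```text
time_s: 22.0
tcp_pos: [0.5213, 0.0516, 0.0858]
ee_rot: [0.06, 0.998, 0.0, -0.0]
contact_force: [2.0, 0.1, -0.5]
width: 0.0167
grip_force: 58.9
```

Emit:
play_rows:
  motion:
    - [-0.1,-0.3,0,0,0,0,0]
    - [-0.2,-0.6,0,0,0,0,0]
    - [-0.275,-0.867,0,0,0,0,0]
    - [-0.275,-0.867,0,0,0,0,0]
    - [-0.275,-0.867,0,0,0,0,0]

```text
time_s: 22.5
tcp_pos: [0.5376, -0.038, 0.0855]
ee_rot: [0.062, 0.998, 0.0, -0.0]
contact_force: [0.3, 0.7, -0.0]
width: 0.0166
grip_force: 58.9
```

```bash
python3 - <<'E'
from h import *
go(.5374,-.0375,.011,-.122+np.pi)
E
```

```text
pos [ 0.5376 -0.038   0.0855] theta 3.017 zaxis [-0.001  0.    -1.   ] q [-0.07  0.36 -0.21  1.    0.    0.05] w 0.0166 22.5
shift [0.002 0.004 0.745] turn [ 0.    -0.001 -0.003]
```

Emit:
play_rows:
  motion:
    - [0,0,0.3,0,0,0,0]
    - [0,0,0.55,0,0,0,0]
    - [0,0,0.7,0,0,0,0]
    - [0,0,0.75,0,0,0,0]
    - [0,0,0.75,0,0,0,0]
    - [0,0,0.75,0,0,0,0]
    - [0,0,0.75,0,0,0,0.4]
    - [0,0,0.75,0,0,0,0.4]
    - [0,0,0.75,0,0,0,0.4]
    - [0,0,0.75,0,0,0,0.4]

```text
time_s: 23.5
tcp_pos: [0.5375, -0.0376, 0.0103]
ee_rot: [0.063, 0.998, -0.0, -0.001]
contact_force: [0.6, -0.0, -1.0]
width: 0.0341
grip_force: 0.0
```

Emit:
play_rows:
  motion:
    - [0,0,-0.2,0,0,0,0.4]
    - [0,0,-0.5,0,0,0,0.5]
    - [0,0,-0.85,0,0,0,0.6]
    - [0,0,-1,0,0,0,0.7]
    - [0,0,-1,0,0,0,0.7]

```text
time_s: 24.0
tcp_pos: [0.539, -0.0377, 0.1126]
ee_rot: [0.063, 0.998, -0.0, 0.001]
contact_force: [0.1, 1.0, 0.4]
width: 0.0596
grip_force: 0.0
```

```bash
python3 - <<'E'
from h import *
go(.5205,.2585,.105,-.122+np.pi)
E
```

```text
pos [ 0.539  -0.0377  0.1126] theta 3.016 zaxis [ 0.003 -0.    -1.   ] q [-0.07  0.34 -0.17  1.06 -0.    0.06] w 0.0596 24.0
shift [0.554 2.916 0.075] turn [ 0.     0.004 -0.004]
```

Emit:
play_rows:
  motion:
    - [0.4,0.2,0,0,0,0,0.7]
    - [0.7,0.5,0,0,0,0,0.7]
    - [0.9,0.97,0,0,0,0,0.7]
    - [0.9,0.97,0,0,0,0,0.7]

```text
time_s: 24.4
tcp_pos: [0.4581, 0.0737, 0.1096]
ee_rot: [0.06, 0.998, 0.0, -0.001]
contact_force: [0.6, -0.7, -0.0]
width: 0.0599
grip_force: 0.0
```

Emit:
play_rows:
  motion:
    - [0,0.4,0,0,0,0,0.7]
    - [0,0.8,0,0,0,0,0.7]
    - [0,0.97,0,0,0,0,0.7]

```text
time_s: 24.7
tcp_pos: [0.4725, 0.1685, 0.1095]
ee_rot: [0.062, 0.998, 0.0, -0.001]
contact_force: [-0.0, -1.1, -0.1]
width: 0.0597
grip_force: 0.0
```

Emit:
play_rows:
  motion:
    - [-0.1,0.4,0,0,0,0,0.7]
    - [-0.2,0.7,0,0,0,0,0.7]
    - [-0.346,0.976,0.07,0,0,0,0.7]
    - [-0.346,0.976,0.07,0,0,0,0.7]
    - [-0.346,0.976,0.07,0,0,0,0.7]

```text
time_s: 25.2
tcp_pos: [0.5187, 0.2585, 0.1019]
ee_rot: [0.062, 0.998, -0.001, -0.001]
contact_force: [-0.6, -0.7, 0.6]
width: 0.0599
grip_force: 0.0
```

```bash
python3 - <<'E'
from m import *
go(.5205,.2585,.008,-.122+np.pi)
a=grab('top','t7.png')['image'];b=grab('scene','s7.png')['image']
v=cv2.resize(a[145:245,330:460],None,fx=3,fy=3,interpolation=cv2.INTER_CUBIC);w=cv2.resize(b[130:290,190:320],None,fx=3,fy=3,interpolation=cv2.INTER_CUBIC)
o=np.zeros((480,780,3),np.uint8);o[:300,:390]=v;o[:,390:]=w;cv2.imwrite('pics/v7.png',o[:,:,::-1])
E
```

```text
pos [0.5187 0.2585 0.1019] theta 3.017 zaxis [-0.003 -0.001 -1.   ] q [ 0.46  0.43 -0.06  1.08  0.    0.59] w 0.0599 25.2
shift [-0.02   0.004  0.939] turn [-0.002 -0.003 -0.004]
```

View pics/v7.png

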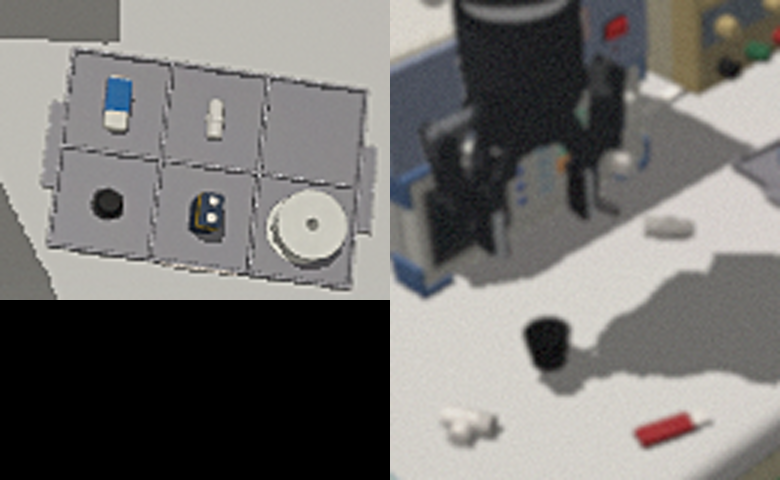

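Emit:
play_rows:
  motion:
    - [-0.02,0,0.3,0,0,0,0.7]
    - [-0.02,0,0.6,0,0,0,0.7]
    - [-0.02,0,0.8,0,0,0,0.7]
    - [-0.02,0,0.94,0,0,0,0.7]
    - [-0.02,0,0.94,0,0,0,0.7]
    - [-0.02,0,0.94,0,0,0,0]
    - [-0.02,0,0.94,0,0,0,0]
    - [-0.02,0,0.94,0,0,0,0]
    - [-0.02,0,0.94,0,0,0,0]
    - [-0.02,0,0.94,0,0,0,0]
    - [-0.02,0,0.94,0,0,0,0]

```text
time_s: 26.4
tcp_pos: [0.5216, 0.2586, 0.0109]
ee_rot: [0.063, 0.998, 0.0, 0.0]
contact_force: [-3.3, -1.0, 9.5]
width: 0.0288
grip_force: 58.5
```

Emit:
play_rows:
  motion:
    - [0,0,-0.1,0,0,0,0]
    - [0,0,-0.3,0,0,0,0]
    - [0,0,-0.6,0,0,0,0]
    - [0,0,-0.9,0,0,0,0]
    - [0,0,-1,0,0,0,0]
    - [0,0,-1,0,0,0,0]
    - [0,0,-1,0,0,0,0]

```text
time_s: 27.1
tcp_pos: [0.5208, 0.2583, 0.1089]
ee_rot: [0.063, 0.998, -0.0, -0.001]
contact_force: [-0.0, 0.4, -1.4]
width: 0.0291
grip_force: 59.2
```

```bash
python3 - <<'E'
from m import *
go(.440,-.186,.11,-.122+np.pi)
c=cam('s7');print('loupe scene',ray(c,[[242.5,238.7]],.026),'foot',ray(c,[[(549-390)/3+190,(366)/3+130]],0))
t=cam('t7');print('reel top',ray(t,np.array([[312,224],[310,228]])/3+[329.7,144.7],.04))
g=t['image'].astype(int).min(2)>190;m,ce,s=blob(g,(434,220),6);q=cv2.fitEllipse(max(cv2.findContours(m.astype(np.uint8),0,1)[0],key=len));print(q,ray(t,[q[0]],.04))
b=grab('scene','s8.png')['image'][130:260,190:320];cv2.imwrite('pics/v8.png',cv2.resize(b,None,fx=4,fy=4,interpolation=cv2.INTER_CUBIC)[:,:,::-1])
E
```

```text
pos [0.5208 0.2583 0.1089] theta 3.016 zaxis [-0.001 -0.    -1.   ] q [ 0.46  0.43 -0.05  1.1   0.    0.59] w 0.0291 27.1
shift [ 0.246 -4.509 -0.009] turn [-0.    -0.002 -0.004]
loupe scene [[0.5224891  0.25610149 0.026     ]] foot [[0.51513528 0.26421414 0.        ]]
reel top [[ 0.43947919 -0.1826101   0.04      ]
 [ 0.43631291 -0.18095046  0.04      ]]
((431.6109619140625, 219.58982849121094), (19.88275146484375, 23.422990798950195), 79.41082000732422) [[ 0.43886455 -0.17767542  0.04      ]]
```

View pics/v8.png

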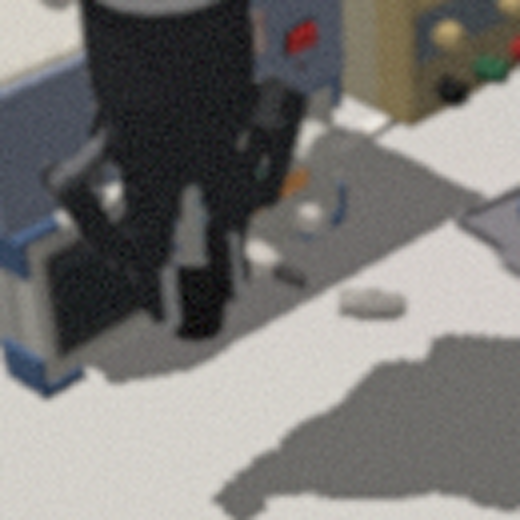

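Emit:
play_rows:
  motion:
    - [0.02,-0.1,0,0,0,0,0]
    - [0.04,-0.35,0,0,0,0,0]
    - [0.05,-0.65,0,0,0,0,0]
    - [0.051,-0.901,0,0,0,0,0]

```text
time_s: 27.55
tcp_pos: [0.5034, 0.1678, 0.1084]
ee_rot: [0.063, 0.998, -0.001, -0.001]
contact_force: [0.8, -0.4, 0.2]
width: 0.0292
grip_force: 59.2
```

Emit:
play_rows:
  motion:
    - [0.02,-0.3,0,0,0,0,0]
    - [0.04,-0.6,0,0,0,0,0]
    - [0.051,-0.901,0,0,0,0,0]

```text
time_s: 27.85
tcp_pos: [0.487, 0.0792, 0.1086]
ee_rot: [0.063, 0.998, -0.0, -0.001]
contact_force: [0.4, 0.7, -0.4]
width: 0.0292
grip_force: 59.2
```

Emit:
play_rows:
  motion:
    - [0.02,-0.3,0,0,0,0,0]
    - [0.04,-0.6,0,0,0,0,0]
    - [0.051,-0.901,0,0,0,0,0]

```text
time_s: 28.15
tcp_pos: [0.4706, -0.0094, 0.1086]
ee_rot: [0.063, 0.998, -0.0, -0.001]
contact_force: [0.9, -0.2, 0.1]
width: 0.0288
grip_force: 59.2
```

Emit:
play_rows:
  motion:
    - [0.02,-0.3,0,0,0,0,0]
    - [0.04,-0.6,0,0,0,0,0]
    - [0.051,-0.901,0,0,0,0,0]

```text
time_s: 28.45
tcp_pos: [0.4542, -0.098, 0.1087]
ee_rot: [0.063, 0.998, -0.0, -0.001]
contact_force: [0.2, -0.1, -0.6]
width: 0.029
grip_force: 59.2
```

Emit:
play_rows:
  motion:
    - [0.02,-0.3,0,0,0,0,0]
    - [0.04,-0.55,0,0,0,0,0]
    - [0.05,-0.75,0,0,0,0,0]
    - [0.051,-0.901,0,0,0,0,0]
    - [0.051,-0.901,0,0,0,0,0]
    - [0.051,-0.901,0,0,0,0,0]

```text
time_s: 29.05
tcp_pos: [0.4386, -0.1853, 0.1088]
ee_rot: [0.063, 0.998, 0.0, -0.001]
contact_force: [-0.4, 0.5, 0.5]
width: 0.029
grip_force: 59.3
```

```bash
python3 - <<'E'
from h import *
go(.439,-.1855,.0525,-.122+np.pi)
E
```

```text
pos [ 0.4386 -0.1853  0.1088] theta 3.015 zaxis [-0.002  0.001 -1.   ] q [-0.4   0.23 -0.33  1.01 -0.   -0.27] w 0.029 29.05
shift [-0.005 -0.002  0.563] turn [ 0.    -0.003 -0.005]
```

Emit:
play_rows:
  motion:
    - [0,0,0.2,0,0,0,0]
    - [0,0,0.35,0,0,0,0]
    - [0,0,0.45,0,0,0,0]
    - [0,0,0.52,0,0,0,0]
    - [0,0,0.54,0,0,0,0]
    - [0,0,0.54,0,0,0,0]
    - [0,0,0.54,0,0,0,0]

```text
time_s: 29.75
tcp_pos: [0.4397, -0.1854, 0.0559]
ee_rot: [0.063, 0.998, -0.0, -0.0]
contact_force: [-0.3, 0.6, -0.9]
width: 0.0287
grip_force: 59.3
```

```bash
python3 - <<'E'
from h import *
s,_=st(); print(s['contact_force'])
b=grab('scene','s9.png')['image'][120:220,340:460];cv2.imwrite('pics/v9.png',cv2.resize(b,None,fx=5,fy=5,interpolation=cv2.INTER_CUBIC)[:,:,::-1])
E
```

```text
pos [ 0.4397 -0.1854  0.0559] theta 3.016 zaxis [-0. -0. -1.] q [-0.4   0.28 -0.42  0.88 -0.   -0.27] w 0.0287 29.75
[-0.29337404  0.62534565 -0.94132818]
```

View pics/v9.png

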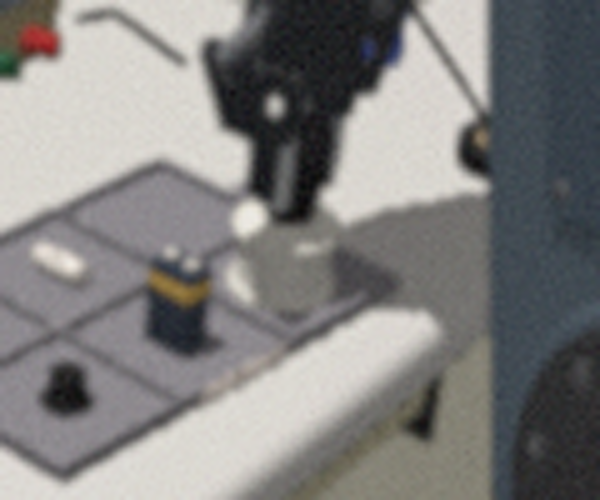

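Emit:
play_rows:
  motion:
    - [0,0,0.02,0,0,0,0]
    - [0,0,0.035,0,0,0,0]
    - [0,0,0.035,0,0,0,0]
    - [0,0,0.035,0,0,0,0]

```text
time_s: 30.2
tcp_pos: [0.4393, -0.1854, 0.0519]
ee_rot: [0.063, 0.998, -0.0, -0.001]
contact_force: [-0.6, 0.0, -0.1]
width: 0.0291
grip_force: 59.3
```

Emit:
play_rows:
  motion:
    - [0,0,0.01,0,0,0,0]
    - [0,0,0.01,0,0,0,0]
    - [0,0,0.01,0,0,0,0]

```text
time_s: 30.5
tcp_pos: [0.4394, -0.1854, 0.0509]
ee_rot: [0.063, 0.998, -0.0, -0.0]
contact_force: [-0.1, -0.0, 0.4]
width: 0.029
grip_force: 59.3
```

Emit:
play_rows:
  motion:
    - [0,0,0.008,0,0,0,0]
    - [0,0,0.008,0,0,0,0]
    - [0,0,0.008,0,0,0,0]

```text
time_s: 30.8
tcp_pos: [0.4396, -0.1855, 0.0508]
ee_rot: [0.063, 0.998, -0.0, -0.0]
contact_force: [-4.4, 2.5, 15.4]
width: 0.0287
grip_force: 60.6
```

Emit:
play_rows:
  motion:
    - [0,0,0.008,0,0,0,0]
    - [0,0,0.008,0,0,0,0]
    - [0,0,0.008,0,0,0,0]

```text
time_s: 31.1
tcp_pos: [0.4398, -0.1855, 0.0507]
ee_rot: [0.063, 0.998, -0.0, 0.0]
contact_force: [-9.2, 3.0, 30.4]
width: 0.0285
grip_force: 61.9
```

Emit:
play_rows:
  motion:
    - [0,0,-0.013,0,0,0,0]
    - [0,0,-0.013,0,0,0,0]
    - [0,0,-0.013,0,0,0,0.38]
    - [0,0,-0.013,0,0,0,0.45]
    - [0,0,-0.013,0,0,0,0.6]
    - [0,0,-0.013,0,0,0,0.6]
    - [0,0,-0.013,0,0,0,0.6]
    - [0,0,-0.013,0,0,0,0.6]

```text
time_s: 31.9
tcp_pos: [0.4393, -0.1854, 0.0506]
ee_rot: [0.063, 0.998, -0.0, -0.001]
contact_force: [0.2, -0.0, 0.9]
width: 0.0511
grip_force: 0.0
```

Emit:
play_rows:
  motion:
    - [0,0,-0.1,0,0,0,0.6]
    - [0,0,-0.3,0,0,0,0.6]
    - [0,0,-0.6,0,0,0,0.6]
    - [0,0,-1,0,0,0,0.6]
    - [0,0,-1,0,0,0,0.6]

```text
time_s: 32.4
tcp_pos: [0.4417, -0.1863, 0.1559]
ee_rot: [0.063, 0.998, -0.001, 0.003]
contact_force: [1.1, -0.4, -1.1]
width: 0.0513
grip_force: 0.0
```

Emit:
play_rows:
  motion:
    - [0,0.3,0,0,0,0,0.6]
    - [0,0.6,-0.3,0,0,0,0.6]
    - [0,1,-0.6,0,0,0,0.6]
    - [0,1,-0.9,0,0,0,0.6]

```text
time_s: 32.8
tcp_pos: [0.4519, -0.0828, 0.2421]
ee_rot: [0.061, 0.998, 0.0, -0.001]
contact_force: [-0.3, -0.1, -0.6]
width: 0.0516
grip_force: 0.0
```

Emit:
play_rows:
  motion:
    - [0.3,0.4,0,0,0,0,0.6]
    - [0.6,0.8,0,0,0,0,0.6]
    - [0.6,1,0,0,0,0,0.6]

```text
time_s: 33.1
tcp_pos: [0.4025, 0.0227, 0.2415]
ee_rot: [0.062, 0.998, 0.0, -0.0]
contact_force: [2.1, -1.0, -0.4]
width: 0.0513
grip_force: 0.0
```

Emit:
play_rows:
  motion:
    - [0,0.4,0,0,0,0,0.6]
    - [0,0.8,0,0,0,0,0.6]
    - [0,1,0,0,0,0,0.6]
    - [0,1,0,0,0,0,0.6]

```text
time_s: 33.5
tcp_pos: [0.4174, 0.1219, 0.2408]
ee_rot: [0.061, 0.998, 0.0, -0.001]
contact_force: [-0.6, -0.2, 0.7]
width: 0.0513
grip_force: 0.0
```

```bash
python3 - <<'E'
from h import *
st()
a=grab('top','t10.png')['image'];b=grab('scene','s10.png')['image']
v=cv2.resize(a[145:245,330:465],None,fx=3,fy=3,interpolation=cv2.INTER_CUBIC);w=cv2.resize(b[140:220,300:435],None,fx=3,fy=3,interpolation=cv2.INTER_CUBIC)
o=np.zeros((540,405,3),np.uint8);o[:300]=v;o[300:]=w;cv2.imwrite('pics/v10.png',o[:,:,::-1])
E
```

```text
pos [0.4174 0.1219 0.2408] theta 3.019 zaxis [-0.001  0.    -1.   ] q [ 0.28  0.08 -0.17  1.32  0.    0.41] w 0.0513 33.5
```

View pics/v10.png

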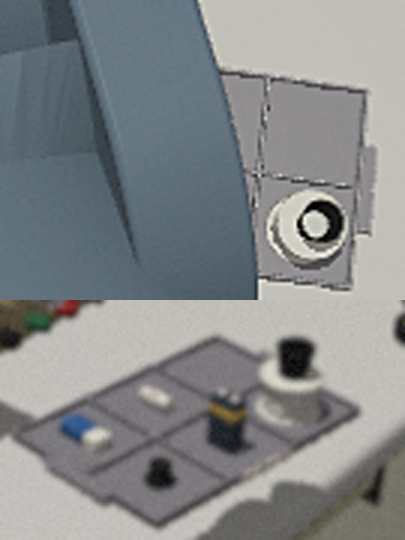

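```bash
python3 -c "
from plant import job
print(job.sign_off())"
```

```text
the job is handed in; nothing more can be done
None
```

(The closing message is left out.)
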